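# Hang the chip grid on the chip cutter's two studs

## Robot

A 6-joint arm with a two-finger parallel gripper is mounted at the origin on the work surface. World frame = base frame: x ahead of the robot, y to its left, z up, the work surface at z = 0. Lengths are in mm, angles in rad, forces in N, time in s.
With the tool pointing down it reaches from about 350 to 875 mm from the base axis. Payload 4.2 kg.
Tool frame: the origin (TCP) lies midway between the tips of the shut fingers; the grasp point (between the pads) lies 19 mm behind it (arm.tcp_to_grasp is the distance from the TCP to the grasp point, in mm); z points along the fingers, y is the line along which they close (so a half turn about z gives the same grasp; the last joint's range is limited). The gripper opens to 85 mm and grips with 20 to 120 N. Pads are 22 mm wide; open, the fingers measure 114 mm over their backs; the gripper's body (76 mm by 85 mm) begins 54 mm behind the grasp point. The pads swing forward as they close: fully open they stand 13 mm farther back than shut.
Start: joints at [-0.943, 0.385, 0.008, 0, -1.194, -0.259], TCP at [225.324, -582.948, 231.312] pointing down, gripper open.
Joint ranges: [-3.14, 3.14], [-1.21, 2.06], [-1.07, 1.41], [-3.16, 2.05], [-2.99, -0.16], [-3.1, 3.1]. Speed limits (rad/s): [2.79, 2.79, 3.14, 3.14, 3.14, 3.14].

## Interface

Orientations are given as a unit quaternion [x, y, z, w].
In Python, from bench import arm, imaging, job, models gives the robot as it stands.
- The arm moves only by the tool arm_command, never from a script. Its argument "rows" is a list of rows, each an object with "grip": the opening, from 0 (shut) to 1 (fully open); "linear": the shift along the tool's x, y, z in mm, a list of three; "rot": the turn, a rotation vector about the tool's x, y, z in rad, a list of three. In form: [{"grip": grip, "linear": [tx, ty, tz], "rot": [rx, ry, rz]}, ...]. A call has 1 to 10 rows; each row is the pose to reach, as a shift and turn from the pose commanded when the call began, along the tool's axes at that moment; what a row does not reach only later rows make up. A row lasts 1/8 s, in which the tool goes at most 62.5 mm and 10.7 degrees, less where a joint would pass 70% of its speed; a pose out of reach is approached as far as the arm can. A call with a gripper value outside its range is refused whole. The fingers move at their own pace and stop on an object; the grip force is fixed at half the most. Time passes only in rows, so rows that repeat a pose let the fingers close. It gives the time, the measured TCP pose, the force, the opening and the grip force at its end, in the units of the state.
- arm.read_state(): the state, without advancing time (a new reading comes with each control period).
- imaging.get_image(name): name is "scene" or "top"; returns a dict with "frame" (400x640x3 uint8, red, green, blue), "fx", "fy", "cx", "cy" (pixels), "extrinsics" (4x4, takes a point from world to camera coordinates). Camera axes: x right, y down, z forward; pixel columns grow to the right and rows downward; lengths in mm; the calibration is good to about 2 mm. A picture is of the moment at which its call begins. There is no depth.
- job.job_done(): hands the job in; it is judged then, once.
Trained networks look in a picture, given as the dict that the camera call returned (one of the last four; its "shot" number tells which), for a name from the list of things; names that differ only in an ending like _2 or _b are one class to them, and where a whole thing is asked for, a point or a joint stands for the part that bears it (a point fixed in the world has none). Each returns a list of dicts, best first, with "score" (0 to 1); they miss things now and then, are a little off and sometimes report something else, mostly with a low value. They report only what shows in the picture. A call takes as long as a camera call.
- models.spot_in(picture, query): "rect" ([left, top, right, bottom] in pixels, round what is visible of it).
- models.tip_of(picture, query): "pixel" ([column, row] in pixels: a listed point, or the origin of a listed thing).
The state is a dict: "clock": time; "joints": joint angles; "joint_vel": joint speeds; "joint_efforts": joint torques, N m; "position": TCP position; "ee_rot": TCP orientation; "contact_force": force on the tool from outside, world axes, zero at the start; "wrist_torque": the same for the moment, N m; "gripper_width": finger opening in mm; "grasp_force": force on a finger pad.
Only numpy, scipy, OpenCV 4.12 (cv2) and the standard library are available. Lean on these libraries where they do the work, as an engineer would, in place of code of your own. Each camera call takes 0.05 s, during which the arm holds its last target. There are 200 camera calls.

## Task

Fit the chip cutter for square-cut chips: lift the plate with the square blade grid out of the rack and hang it upright, by its two keyholes together, on the two headed studs at the cutter's mouth. Feel for the studs gently (never force the plate), push it flat against the mouth, then let it down softly until it is fully home on both studs, and let go. Leave the star-shaped wedge plate in the rack and everything else on the counter as it is.

Things in the scene. Friction and masses are not known exactly. Their poses are not given: they have to be found in the camera images.
- grid: Blade plate to fit: cast aluminium, 8 mm thick, 165 wide, 110 tall, about 0.35 kg, upright on its edge in the rack; 84 mm square opening crossed by a 4 x 4 blade grid; black grip on top. Origin: middle of the lower edge and of the thickness. x: through the thickness, y: along the width, z: up. Front and back are alike: it may hang either way round.
- grip (a point): Middle of the grid plate's upright grip, 145 mm above the plate's origin. The grip is 12 mm thick (plate's x), 46 mm wide (y) and 42 mm tall (z), centred on the plate; below it a 30 mm wide, 8 mm thick stem, and the plate's shoulders end 35 mm below this point. Axes as the plate.
- keyhole_a (a point): Centre of the 20 mm wide entry hole of the keyhole at the plate's y = +62 mm, in mid thickness, 46 mm above the lower edge. From it a 12 mm wide slot runs up; its end is 20 mm above this point. The keyholes go right through the plate. Axes as the plate.
- keyhole_b (a point): The same at the plate's y = -62 mm.
- cutter: Fixed chip cutter, cast aluminium; mouth with two studs, lever swung back at the other end. Origin: on the counter below the middle of the seating face (plane x = 0) at the mouth. x: out of the mouth, y: along the face, z: up. It is 156 mm high at the mouth and no higher for 230 mm behind it. Pressing the plate on it or its studs with over 40 N, or dropping it on them, bends the blades: failure.
- studs (a point): Nominal middle between the two studs, on the seating face, 107 mm up; axes as the cutter. Studs nominally at y = +62 and -62 mm: neck 8.5 mm thick, 10 mm long, then a head 16 mm across, 6 mm thick, ending at x = 16 mm. They sit on one steel plate clamped in slotted holes: the pair stands up to 10 mm to either side along y, unmeasured, to be felt or seen. It does not move.
- home (a point): Where the grid plate's origin is when home if the studs are at their nominal place (else shifted along y with them): 45 mm above the counter, 4 mm out from the face; axes as the cutter. Slot ends then rest on the necks, heads in front of the plate (2 mm play). The entry holes face the heads when the plate is 16 mm higher than home.
- rack: Fixed steel rack, base 190 x 230 x 8 mm, with two slots 90 mm apart for blade plates, each between upright wires that reach 63 mm above the counter. Origin: centre of the base's underside. x: square to the plates, y: along them; slots at x = -45 and +45 mm. A plate in it stands with its origin 8 mm above the counter, with about 1 mm of play.
- wedger: The other blade plate, to be left in the rack: same frame and grip and the same axes as the grid, but with star-shaped wedge blades (eight spokes from a hub) in its opening. It may stand in either slot.
- relish: Loose jar of relish, 68 mm across, 75 mm tall; origin at the centre of its underside. Leave it.
- salt: Loose steel salt shaker, 48 mm across, 88 mm tall; origin at the centre of its underside. Leave it.
- sauce: Loose sauce bottle, 60 mm across, 170 mm tall; origin at the centre of its underside. Leave it.
- turner: Loose turner (spatula) lying flat, 240 mm long along its x; origin near its middle on the counter. Leave it.
- beet: Loose lidded tub of beetroot, 152 mm across, 74 mm tall; origin at the centre of its underside. Leave it.
- potato: Loose potato, 80 mm across, 62 mm tall; origin at the centre of its underside. Leave it.

How it is judged:
By the outcome, as a careful person would: the job done as asked, in the order asked, and still so for the second after the job is handed in, with the robot touching nothing.
It also fails if it takes over 64 s, if anything falls off the work surface, if the arm or the gripper's body presses on something with over 40 N, if the wrist force passes 120 N, or if a joint passes its speed limit or range.

## Working session

There is one attempt and no reset: what is moved stays moved. The work goes in short steps, Python scripts to look and compute and a tool call to move; the robot and the scene stay as the last step left them, time stands still between calls to the robot, and variables do not carry over. Pictures are saved under pics/ and viewed, at most 10 in all, crops included, and the job is handed in when it is done.

Besides the shell and the picture viewer there is one more tool, called after ">>>" as name([rows], argument=value, ...), one row to a line, values as JSON. arm_command: Moves the arm, as the interface text tells. Its arguments: {"type":"object","properties":{"rows":{"type":"array"}},"required":["rows"]}

```bash
mkdir -p pics; ls; cat > h.py <<'E'
import numpy as np,cv2
from bench import arm,imaging,job,models
def ray(p,px):
    E=np.array(p["extrinsics"]);R=E[:3,:3];t=E[:3,3]
    d=R.T@np.array([(px[0]-p["cx"])/p["fx"],(px[1]-p["cy"])/p["fy"],1]);return -R.T@t,d
def onz(p,px,z):
    o,d=ray(p,px);return o+d*(z-o[2])/d[2]
def proj(p,X):
    E=np.array(p["extrinsics"]);c=E[:3,:3]@np.array(X,float)+E[:3,3]
    return [p["fx"]*c[0]/c[2]+p["cx"],p["fy"]*c[1]/c[2]+p["cy"]]
def tri(pa,a,pb,b):
    o1,d1=ray(pa,a);o2,d2=ray(pb,b)
    s=np.linalg.lstsq(np.c_[d1,-d2],o2-o1,rcond=None)[0]
    A=o1+d1*s[0];B=o2+d2*s[1];return (A+B)/2,np.linalg.norm(A-B)
def save(p,n,box=None,k=1):
    f=p["frame"][:,:,::-1]
    if box: f=f[box[1]:box[3],box[0]:box[2]]
    cv2.imwrite(n,cv2.resize(f,None,fx=k,fy=k,interpolation=cv2.INTER_CUBIC))
E
cat > a.py <<'E'
from h import *
np.set_printoptions(precision=1,suppress=True)
s=imaging.get_image("scene");t=imaging.get_image("top")
save(s,"pics/s0.png");save(t,"pics/t0.png")
for q in ["grid","grip","keyhole_a","cutter","studs","home","rack","wedger","sauce","beet","relish","salt","potato","turner"]:
    for n,p in (("s",s),("t",t)):
        r=models.tip_of(p,q);print(q,n,[(np.round(x["pixel"]).tolist(),round(x["score"],2)) for x in r[:3]])
    a=models.tip_of(s,q);b=models.tip_of(t,q)
    if a and b: print("   tri",*tri(s,a[0]["pixel"],t,b[0]["pixel"]))
for p in(s,t):print(ray(p,[320,200]))
print(arm.read_state())
E
python3 a.py
```

```text
pics
grid s [([242.0, 191.0], 0.76)]
grid t [([423.0, 232.0], 0.58)]
   tri [ 550.4 -308.7   19. ] 7.096110752055715
grip s [([231.0, 160.0], 0.92)]
grip t [([440.0, 228.0], 0.84), ([324.0, 171.0], 0.35)]
   tri [ 546.1 -315.6  140.5] 0.2860897403596755
keyhole_a s [([264.0, 178.0], 0.57), ([215.0, 185.0], 0.56)]
keyhole_a t [([453.0, 225.0], 0.95), ([394.0, 237.0], 0.83)]
   tri [ 557.7 -289.9  115.7] 111.90259522410959
cutter s [([394.0, 203.0], 0.91), ([352.0, 148.0], 0.74), ([235.0, 160.0], 0.59)]
cutter t [([224.0, 239.0], 0.64)]
   tri [526.7 104.8  -1.7] 10.431219009322255
studs s [([405.0, 178.0], 0.71)]
studs t []
home s [([402.0, 191.0], 0.77), ([245.0, 193.0], 0.3)]
home t [([222.0, 236.0], 0.7)]
   tri [527.8 108.2  53.2] 11.266723564344993
rack s [([240.0, 183.0], 0.76), ([208.0, 243.0], 0.48)]
rack t [([424.0, 254.0], 0.75)]
   tri [ 505.8 -320.3   -4.3] 4.794800149253017
wedger s [([242.0, 173.0], 0.84), ([264.0, 176.0], 0.59), ([404.0, 180.0], 0.49)]
wedger t [([428.0, 273.0], 0.86)]
   tri [ 465.1 -327.8   -9.9] 1.852934339085414
sauce s [([206.0, 241.0], 0.85)]
sauc
[... 484 characters left out ...]
1
potato s [([313.0, 246.0], 0.81)]
potato t []
turner s [([384.0, 292.0], 0.6)]
turner t [([246.0, 126.0], 0.83)]
   tri [781.   78.7 -12.3] 1.3775757370087194
(array([1195.9,  -47.7,  916.3]), array([-0.6, -0. , -0.8]))
(array([ 460.3, -105.4,  959.6]), array([ 0.2,  0. , -1. ]))
{'clock': 2.9, 'joints': array([-0.9,  0.4,  0. , -0. , -1.2, -0.3]), 'joint_vel': array([ 0., -0., -0., -0.,  0.,  0.]), 'joint_efforts': array([  0. , -39.2,  18.9,   4.2,  -0. ,   0. ]), 'position': array([ 225.3, -583. ,  231.3]), 'ee_rot': array([-0.2,  1. , -0. ,  0. ]), 'contact_force': array([-0. , -0.1, -0. ]), 'wrist_torque': array([ 0.,  0., -0.]), 'grasp_force': 0.0, 'gripper_width': 85.46206093469706}
```

```bash
python3 - <<'E'
import cv2
f=cv2.imread("pics/s0.png");cv2.imwrite("pics/s0c.png",cv2.resize(f[110:330,150:470],None,fx=2.5,fy=2.5,interpolation=cv2.INTER_CUBIC))
f=cv2.imread("pics/t0.png");cv2.imwrite("pics/t0c.png",cv2.resize(f[80:360,140:500],None,fx=2.1,fy=2.1,interpolation=cv2.INTER_CUBIC))
E
```

```text
(no output)
```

View pics/s0c.png

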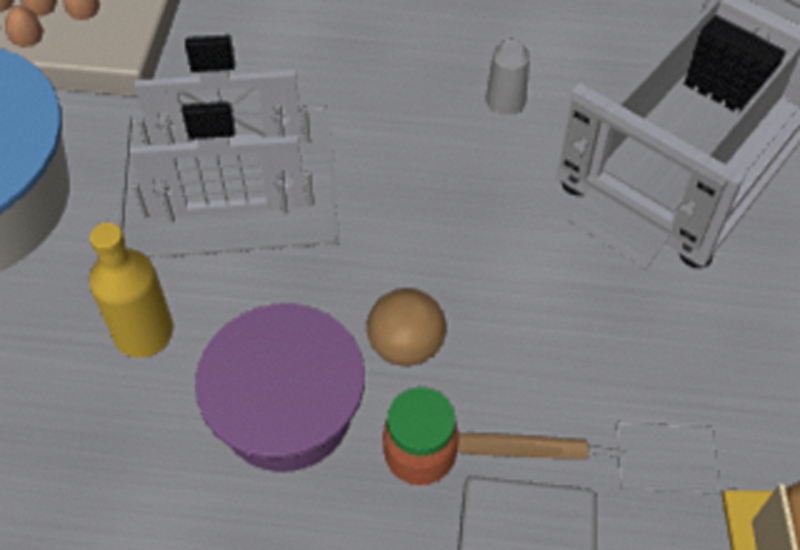

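View pics/t0c.png

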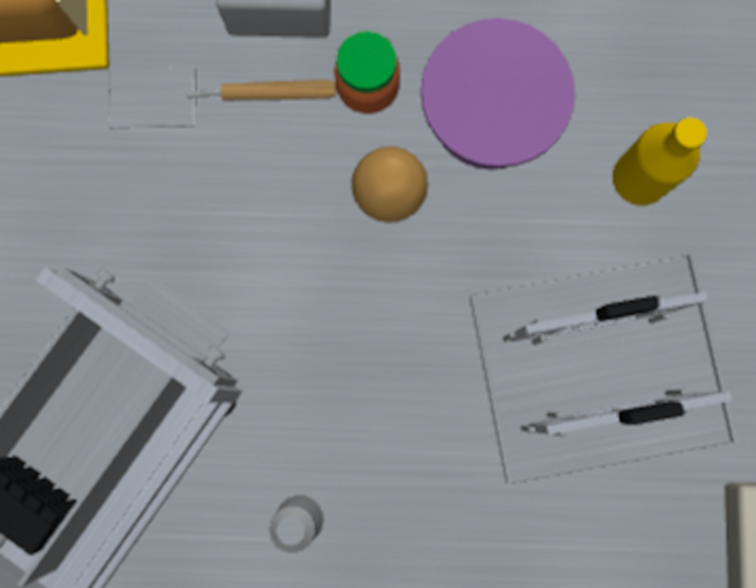

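```bash
python3 - <<'E'
import cv2,numpy as np
t=cv2.imread("pics/t0.png");s=cv2.imread("pics/s0.png")
r=lambda f,b:cv2.resize(f[b[1]:b[3],b[0]:b[2]],(400,300),interpolation=cv2.INTER_CUBIC)
a=r(t,[155,200,255,275]);b=r(s,[365,140,465,215]);c=r(t,[380,190,500,280]);d=r(s,[190,130,290,205])
cv2.imwrite("pics/z0.png",np.vstack([np.hstack([a,b]),np.hstack([c,d])]))
E
```

```text
(no output)
```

View pics/z0.png

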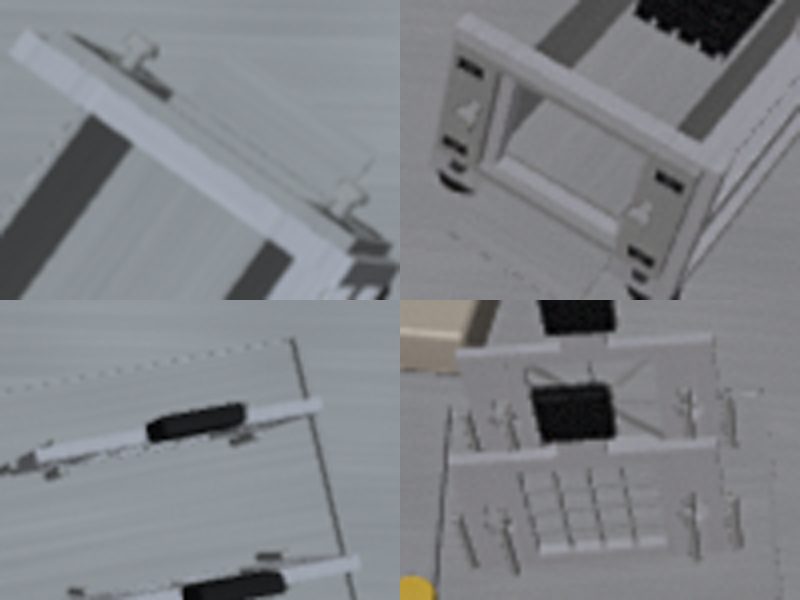

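```bash
cat > b.py <<'E'
from h import *
np.set_printoptions(precision=1,suppress=True)
s=imaging.get_image("scene");t=imaging.get_image("top")
H=[]
for a,b in (([382,167],[190.3,211.5]),([425,192],[242.8,248])):
    X,r=tri(s,a,t,b);H.append(X);print("head",X,r,"top@107",onz(t,b,107),"scene@107",onz(s,a,107))
for f in (lambda i:H[i],lambda i:onz(t,[[190.3,211.5],[242.8,248]][i],107),lambda i:onz(s,[[382,167],[425,192]][i],107)):
    d=f(0)-f(1);print(np.linalg.norm(d),"yaw x",np.degrees(np.arctan2(d[1],d[0]))-90,"mid",(f(0)+f(1))/2)
L=onz(t,[391.4,236.5],118);R=onz(t,[476.6,222.1],118);d=L-R
print("plate",L,R,(L+R)/2,np.linalg.norm(d),"yaw",np.degrees(np.arctan2(d[1],d[0]))-90)
L=onz(s,[190+50/4,130+159/4],118);R=onz(s,[190+315/4,130+141/4],118);d=L-R
print("plate s",L,R,(L+R)/2,np.linalg.norm(d),np.degrees(np.arctan2(d[1],d[0])))
print("grip top",onz(t,[439.1,226.6],172), onz(s,[233,158],153))
c=lambda x,y:[140+x/2.1,80+y/2.1]
C=[onz(t,c(*q),8) for q in((470,296),(690,256),(733,441),(507,483))];print("rack",sum(C)/4,C)
d=C[0]-C[1];print(np.degrees(np.arctan2(d[1],d[0]))-90)
st=arm.read_state();
from scipy.spatial.transform import Rotation as Ro
print(Ro.from_quat(st["ee_rot"]).as_matrix(),st["joints"])
for n,X in dict(potato=[313,246],salt=[350,150]).items(): print(n,onz(s,X,0))
E
python3 b.py
```

```text
head [562.9  82.2 200.5] 82.16801079460959 top@107 [569.2 152.8 107. ] scene@107 [498.7  53.5 107. ]
head [511.4 118.7  33.3] 112.71654966334995 top@107 [502.3  48.4 107. ] scene@107 [565.7 157.8 107. ]
178.71403827656292 yaw x -125.31598239608114 mid [537.1 100.4 116.9]
124.04171387025896 yaw x -32.640865507661836 mid [535.8 100.6 107. ]
123.88854321899414 yaw x -212.7113890744625 mid [532.2 105.7 107. ]
plate [ 530.6 -230.9  118. ] [ 562.1 -391.3  118. ] [ 546.3 -311.1  118. ] 163.40295739777736 yaw 11.07985496498577
plate s [ 568.  -386.3  118. ] [ 535.  -227.6  118. ] [ 551.5 -307.   118. ] 162.13606984005582 -78.2557667657042
grip top [ 545.8 -306.7  172. ] [ 551.4 -308.7  153. ]
rack [ 502.8 -319.7    8. ] [array([ 571.4, -188.5,    8. ]), array([ 618.5, -412.6,    8. ]), array([ 434. , -450.5,    8. ]), array([ 387.5, -227.1,    8. ])]
11.857433323693911
[[-0.9 -0.4  0. ]
 [-0.4  0.9 -0. ]
 [-0.  -0.  -1. ]] [-0.9  0.4  0.  -0.  -1.2 -0.3]
potato [ 683.4 -100.1    0. ]
salt [352.  -27.6   0. ]
```

```bash
cat > c.py <<'E'
from h import *
from scipy.spatial.transform import Rotation as Ro
import sys
np.set_printoptions(precision=2,suppress=True)
st=arm.read_state();R=Ro.from_quat(st["ee_rot"]).as_matrix();p=np.array(st["position"])
ya=np.degrees(np.arctan2(R[1,1],R[0,1]));print(st["clock"],p,"tool y yaw",ya,"tilt",R[:,2],"F",st["contact_force"],"T",st["wrist_torque"],"w",st["gripper_width"],st["grasp_force"],st["joints"])
if len(sys.argv)>4:
    t=np.array(list(map(float,sys.argv[1:4])));y=float(sys.argv[4])
    c,s_=np.cos(np.radians(y)),np.sin(np.radians(y));Y=np.array([c,s_,0]);Z=np.array([0,0,-1.]);X=np.cross(Y,Z)
    print("linear",R.T@(t-p),"rot",Ro.from_matrix(R.T@np.c_[X,Y,Z]).as_rotvec())
E
python3 c.py 548 -310 231 191.6
```

```text
3.0 [ 225.34 -582.95  231.31] tool y yaw 111.13208323056517 tilt [ 0. -0. -1.] F [0.09 0.1  0.3 ] T [-0.01 -0.01  0.05] w 85.29124439048954 0.0 [-0.94  0.38  0.01 -0.   -1.19 -0.26]
linear [-399.37  138.27    0.31] rot [-0.   0.  -1.4]
```

>>> arm_command([
  {"grip": 1,"linear": [-399,138,-10],"rot": [0,0,-1.404]},
  {"grip": 1,"linear": [-399,138,-10],"rot": [0,0,-1.404]},
  {"grip": 1,"linear": [-399,138,-10],"rot": [0,0,-1.404]},
  {"grip": 1,"linear": [-399,138,-10],"rot": [0,0,-1.404]},
  {"grip": 1,"linear": [-399,138,-10],"rot": [0,0,-1.404]},
  {"grip": 1,"linear": [-399,138,-10],"rot": [0,0,-1.404]},
  {"grip": 1,"linear": [-399,138,-10],"rot": [0,0,-1.404]},
  {"grip": 1,"linear": [-399,138,-10],"rot": [0,0,-1.404]},
  {"grip": 1,"linear": [-399,138,-10],"rot": [0,0,-1.404]},
  {"grip": 1,"linear": [-399,138,-10],"rot": [0,0,-1.404]},
])

```text
clock: 4.25
position: [547.4, -310.7, 241.4]
ee_rot: [0.774, -0.633, -0.0, 0.0]
contact_force: [0.4, 0.5, -0.3]
gripper_width: 85.3
grasp_force: 0.0
```

```bash
python3 c.py 548 -310 135 191.6; python3 - <<'E'
from h import *
s=imaging.get_image("scene");t=imaging.get_image("top")
r=lambda f,b:cv2.resize(f["frame"][b[1]:b[3],b[0]:b[2],::-1],(400,400),interpolation=cv2.INTER_CUBIC)
cv2.imwrite("pics/g1.png",np.hstack([r(t,[380,160,500,280]),r(s,[190,90,290,190])]))
for n,p in(("t",t),("s",s)): print(n,proj(p,[548,-310,153]),models.tip_of(p,"grip")[:2])
E
```

```text
4.25 [ 547.38 -310.74  241.37] tool y yaw -168.54094199529376 tilt [-0. -0. -1.] F [ 0.42  0.46 -0.35] T [0.   0.04 0.02] w 85.27493562667712 0.0 [-0.26  0.39  0.04  0.   -1.22  0.46]
linear [ -0.6   -0.76 106.37] rot [ 0. -0. -0.]
t [np.float64(438.20998242425804), np.float64(226.49871478600423)] [{'pixel': [441.6, 228.7], 'score': 0.85}, {'pixel': [453.8, 229.5], 'score': 0.65}]
s [np.float64(232.79828196911515), np.float64(156.88189365439376)] [{'pixel': [232.0, 157.6], 'score': 0.81}]
```

View pics/g1.png

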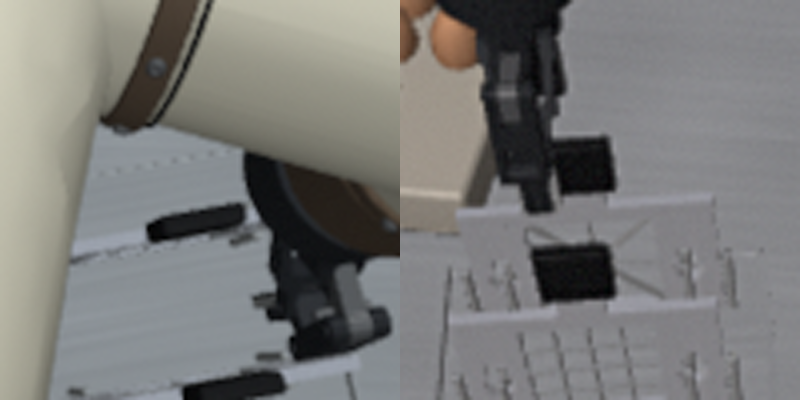

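```bash
python3 - <<'E'
from h import *
s=imaging.get_image("scene");t=imaging.get_image("top")
for n,p,o,k in(("t",t,[380,160],400/120),("s",s,[190,90],4)):
  for dx in(-50,0,50):
    for z in (253,):
      q=proj(p,[547+dx*.98,-310.7+dx*.2,z]);print(n,dx,z,np.round((np.array(q)-o)*k))
print(t["extrinsics"],s["extrinsics"])
E
```

```text
t -50 253 [272. 307.]
t 0 253 [249. 202.]
t 50 253 [226. 100.]
s -50 253 [146.  84.]
s 0 253 [144. 146.]
s 50 253 [141. 212.]
[[ 2.66791637e-02 -9.99643739e-01 -7.85551383e-04 -1.16914211e+02]
 [-9.86801013e-01 -2.62108308e-02 -1.59802231e-01  6.04772391e+02]
 [ 1.59724710e-01  5.03857277e-03 -9.87148737e-01  8.74282945e+02]
 [ 0.00000000e+00  0.00000000e+00  0.00000000e+00  1.00000000e+00]] [[-1.05782265e-01  9.94322530e-01  1.15246754e-02  1.63392722e+02]
 [ 8.00655124e-01  9.20404323e-02 -5.92013455e-01 -4.10598066e+02]
 [-5.89713053e-01 -5.33972339e-02 -8.05845674e-01  1.44109319e+03]
 [ 0.00000000e+00  0.00000000e+00  0.00000000e+00  1.00000000e+00]]
```

>>> arm_command([
  {"grip": 1,"linear": [0,-0.5,40],"rot": [0,0,0]},
  {"grip": 1,"linear": [0,-0.5,80],"rot": [0,0,0]},
  {"grip": 1,"linear": [0,-0.5,106],"rot": [0,0,0]},
  {"grip": 1,"linear": [0,-0.5,106],"rot": [0,0,0]},
])

```text
clock: 5.05
position: [546.7, -310.0, 133.1]
ee_rot: [0.775, -0.632, -0.002, 0.001]
contact_force: [-0.1, -0.2, 1.1]
gripper_width: 85.3
grasp_force: 0.0
```

>>> arm_command([
  {"grip": 0.3,"linear": [0,0,0],"rot": [0,0,0]},
  {"grip": 0.22,"linear": [0,0,0],"rot": [0,0,0]},
  {"grip": 0.2,"linear": [0,0,0],"rot": [0,0,0]},
  {"grip": 0.2,"linear": [0,0,0],"rot": [0,0,0]},
])

```text
clock: 5.55
position: [548.4, -310.3, 135.9]
ee_rot: [0.775, -0.632, 0.0, -0.0]
contact_force: [0.6, 1.0, -0.1]
gripper_width: 17.0
grasp_force: 0.0
```

Opening is 17 mm with no contact, so the grip is centred within about 2.5 mm. Close the rest of the way.

>>> arm_command([
  {"grip": 0.16,"linear": [0,0,0],"rot": [0,0,0]},
  {"grip": 0.12,"linear": [0,0,0],"rot": [0,0,0]},
  {"grip": 0.0,"linear": [0,0,0],"rot": [0,0,0]},
  {"grip": 0.0,"linear": [0,0,0],"rot": [0,0,0]},
])

```text
clock: 6.05
position: [548.4, -310.3, 135.6]
ee_rot: [0.775, -0.632, 0.0, -0.0]
contact_force: [-0.3, 1.0, 2.3]
gripper_width: 11.6
grasp_force: 58.3
```

>>> arm_command([
  {"grip": 0,"linear": [0,0,-10],"rot": [0,0,0]},
  {"grip": 0,"linear": [0,0,-25],"rot": [0,0,0]},
  {"grip": 0,"linear": [0,0,-45],"rot": [0,0,0]},
  {"grip": 0,"linear": [0,0,-75],"rot": [0,0,0]},
  {"grip": 0,"linear": [0,0,-105],"rot": [0,0,0]},
  {"grip": 0,"linear": [0,0,-105],"rot": [0,0,0]},
])

```text
clock: 6.8
position: [549.5, -310.9, 243.8]
ee_rot: [0.775, -0.632, 0.003, -0.001]
contact_force: [0.8, -0.3, -3.1]
gripper_width: 11.2
grasp_force: 58.6
```

```bash
python3 c.py 574 78 243 147.4
```

```text
6.8 [ 549.54 -310.9   243.79] tool y yaw -168.41964265124625 tilt [ 0.01 -0.   -1.  ] F [ 0.82 -0.3  -3.13] T [0.04 0.03 0.02] w 11.170098031406612 58.63063931465149 [-0.26  0.38  0.04  0.   -1.22  0.46]
linear [-376.07 -102.03    0.02] rot [-0.01 -0.    0.77]
```

>>> arm_command([
  {"grip": 0,"linear": [-30,-5,0],"rot": [0,0,0.1]},
  {"grip": 0,"linear": [-85,-22,0],"rot": [0,0,0.25]},
  {"grip": 0,"linear": [-140,-38,0],"rot": [0,0,0.42]},
  {"grip": 0,"linear": [-200,-54,0],"rot": [0,0,0.6]},
  {"grip": 0,"linear": [-255,-70,0],"rot": [0,0,0.77]},
  {"grip": 0,"linear": [-310,-84,0],"rot": [0,0,0.77]},
  {"grip": 0,"linear": [-350,-95,0],"rot": [0,0,0.77]},
  {"grip": 0,"linear": [-376,-102,0],"rot": [0,0,0.77]},
  {"grip": 0,"linear": [-376,-102,20],"rot": [0,0,0.77]},
  {"grip": 0,"linear": [-376,-102,45],"rot": [0,0,0.77]},
])

```text
clock: 8.05
position: [571.9, 79.1, 193.6]
ee_rot: [-0.481, 0.877, 0.0, -0.001]
contact_force: [0.1, -0.7, -3.9]
gripper_width: 11.2
grasp_force: 58.8
```

>>> arm_command([
  {"grip": 0,"linear": [0,0,8],"rot": [0,0,0]},
  {"grip": 0,"linear": [0,0,9],"rot": [0,0,0]},
  {"grip": 0,"linear": [0,0,9],"rot": [0,0,0]},
])

```text
clock: 8.43
position: [573.3, 78.5, 187.1]
ee_rot: [-0.481, 0.877, -0.0, 0.001]
contact_force: [0.7, -0.6, -3.2]
gripper_width: 11.4
grasp_force: 58.7
```

```bash
python3 c.py; python3 - <<'E'
from h import *
s=imaging.get_image("scene");t=imaging.get_image("top")
import pickle;pickle.dump((s,t),open("p.pkl","wb"))
r=lambda f,b:cv2.resize(f["frame"][b[1]:b[3],b[0]:b[2],::-1],(400,400),interpolation=cv2.INTER_CUBIC)
cv2.imwrite("pics/m1.png",np.hstack([r(t,[170,170,270,270]),r(s,[350,130,450,230])]))
for n,p in(("t",t),("s",s)):
  for q in("grip","keyhole_a","studs"): print(n,q,[(x["pixel"],round(x["score"],2)) for x in models.tip_of(p,q)[:3]])
E
```

```text
8.425 [573.25  78.53 187.05] tool y yaw 147.45140720540095 tilt [ 0.  0. -1.] F [ 0.65 -0.6  -3.23] T [ 0.01 -0.06 -0.07] w 11.446527109547693 58.71633052825928 [ 0.42  0.34 -0.18  0.   -1.05 -0.98]
t grip [([312.6, 120.9], 0.74), ([245.1, 127.2], 0.61), ([219.7, 205.6], 0.52)]
t keyhole_a [([252.5, 226.5], 0.72)]
t studs [([212.1, 233.4], 0.85), ([428.8, 275.0], 0.62), ([311.7, 119.7], 0.49)]
s grip [([400.5, 164.4], 0.97)]
s keyhole_a [([414.4, 202.7], 0.78), ([372.7, 177.1], 0.59)]
s studs [([405.2, 176.3], 0.69)]
```

View pics/m1.png

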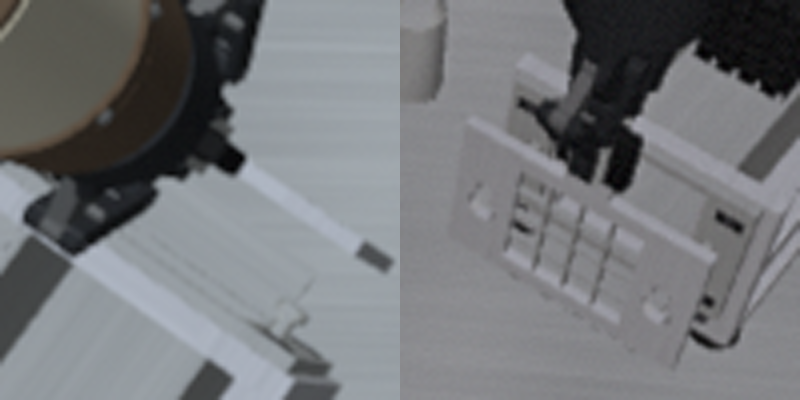

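```bash
cat > d.py <<'E'
from h import *
import pickle
s,t=pickle.load(open("p.pkl","rb"))
s0=cv2.imread("pics/s0.png");f=s["frame"][:,:,::-1]
r=lambda f,c:cv2.resize(f[c[1]-12:c[1]+13,c[0]-16:c[0]+17],(396,300),interpolation=cv2.INTER_CUBIC)
cv2.imwrite("pics/k1.png",np.vstack([np.hstack([r(f,(371,180)),r(f,(414,205))]),np.hstack([r(s0,(382,167)),r(s0,(425,192))])]))
a=np.radians(-32.55);n=np.array([np.cos(a),np.sin(a),0]);v=np.array([-n[1],n[0],0])
P=np.array([573.25,78.53,59.4])
for y in(62,-62): print("keyhole pred",proj(s,P+n*4+v*y+[0,0,46]),proj(s,P+n*4+v*y+[0,0,56]))
for y in(82.5,-82.5): print("corner",proj(s,P+n*4+v*y+[0,0,110]),proj(s,P+n*4+v*y))
E
python3 d.py
```

```text
keyhole pred [np.float64(413.2425972511441), np.float64(206.26091510215642)] [np.float64(414.0871765261495), np.float64(203.82019069958807)]
keyhole pred [np.float64(369.6698075947479), np.float64(180.14160551014933)] [np.float64(370.135337477891), np.float64(177.60264612466958)]
corner [np.float64(426.951865301407), np.float64(194.58550857427778)] [np.float64(416.8128207598036), np.float64(221.4558150093249)]
corner [np.float64(365.55985890163214), np.float64(158.98541630452385)] [np.float64(361.02609510269735), np.float64(187.29170913372238)]
```

View pics/k1.png

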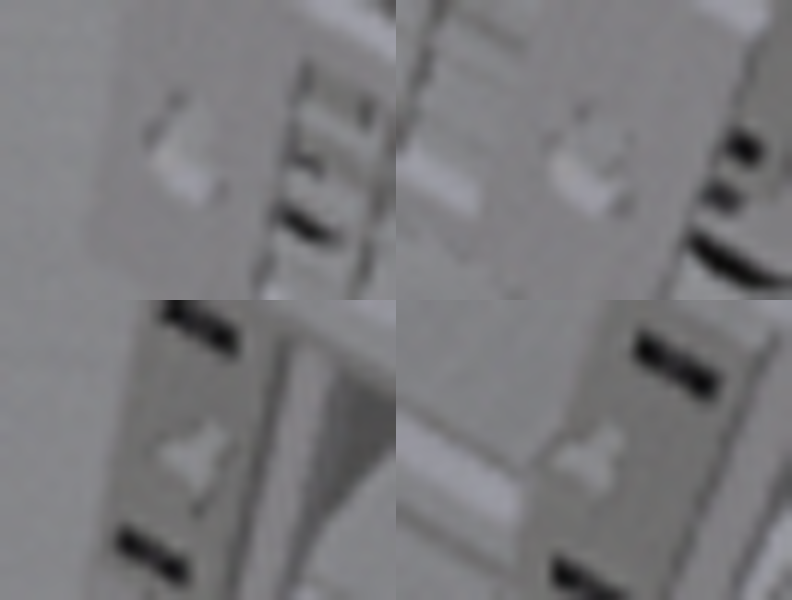

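```bash
cat >> d.py <<'E'
for x in(-4,4):
  for z in(110,0): print("top end",x,z,(np.array(proj(t,P+n*x-v*82.5+[0,0,z]))-170)*4)
tt=t["frame"][:,:,::-1]; t0=cv2.imread("pics/t0.png")
r=lambda f,b:cv2.resize(f[b[1]:b[3],b[0]:b[2]],(400,300),interpolation=cv2.INTER_CUBIC)
cv2.imwrite("pics/k2.png",np.vstack([np.hstack([r(tt,[228,206,276,242]),r(tt,[222,232,262,262])]),np.hstack([r(t0,[170,198,210,228]),r(t0,[222,232,262,262])])]))
for y in(62,-62):
  for x in (10,16):
    H=np.array([535.8,100.6,107])+n*(x-13)+v*y
    print("head",y,x,[np.round((np.array(proj(t,H+v*d))-([170,198] if y>0 else [222,232]))*10) for d in(-8,8)])
E
python3 d.py
```

```text
keyhole pred [np.float64(413.2425972511441), np.float64(206.26091510215642)] [np.float64(414.0871765261495), np.float64(203.82019069958807)]
keyhole pred [np.float64(369.6698075947479), np.float64(180.14160551014933)] [np.float64(370.135337477891), np.float64(177.60264612466958)]
corner [np.float64(426.951865301407), np.float64(194.58550857427778)] [np.float64(416.8128207598036), np.float64(221.4558150093249)]
corner [np.float64(365.55985890163214), np.float64(158.98541630452385)] [np.float64(361.02609510269735), np.float64(187.29170913372238)]
top end -4 110 [353.34551723 253.78838724]
top end -4 0 [384.79552253 272.74750428]
top end 4 110 [363.85207604 238.78199417]
top end 4 0 [393.99857061 259.52804934]
head 62 10 [array([227., 171.]), array([160., 125.])]
head 62 16 [array([246., 146.]), array([179.,  99.])]
head -62 10 [array([233., 196.]), array([165., 149.])]
head -62 16 [array([252., 170.]), array([183., 122.])]
```

View pics/k2.png

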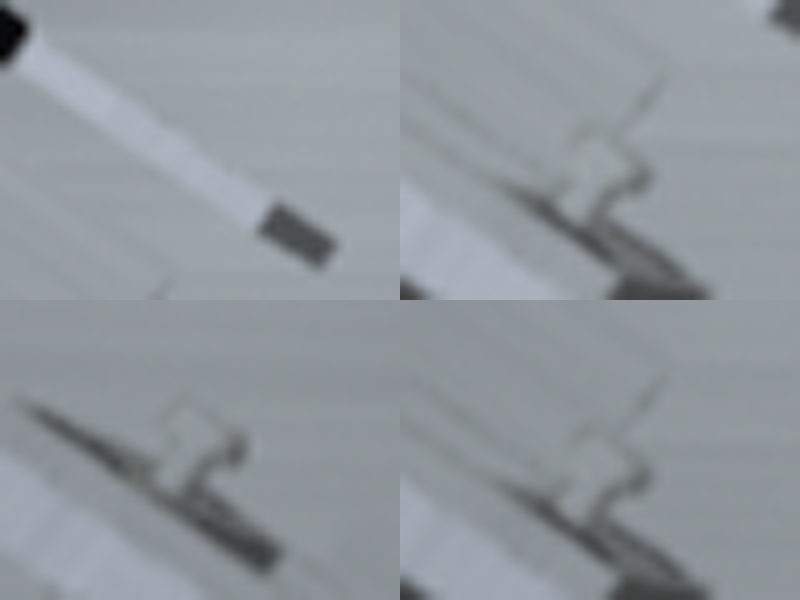

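>>> arm_command([
  {"grip": 0,"linear": [0,10,-1.6],"rot": [0,0,0]},
  {"grip": 0,"linear": [0,20,-1.6],"rot": [0,0,0]},
  {"grip": 0,"linear": [0,28,-1.6],"rot": [0,0,0]},
  {"grip": 0,"linear": [0,32,-1.6],"rot": [0,0,0]},
  {"grip": 0,"linear": [0,32,-1.6],"rot": [0,0,0]},
  {"grip": 0,"linear": [0,32,-1.6],"rot": [0,0,0]},
])

```text
clock: 9.57
position: [545.9, 95.7, 187.9]
ee_rot: [-0.481, 0.877, -0.0, 0.0]
contact_force: [-0.5, 0.2, -3.1]
gripper_width: 11.3
grasp_force: 58.8
```

>>> arm_command([
  {"grip": 0,"linear": [0,1,0],"rot": [0,0,0]},
  {"grip": 0,"linear": [0,2,0],"rot": [0,0,0]},
  {"grip": 0,"linear": [0,3,0],"rot": [0,0,0]},
  {"grip": 0,"linear": [0,4,0],"rot": [0,0,0]},
  {"grip": 0,"linear": [0,5,0],"rot": [0,0,0]},
  {"grip": 0,"linear": [0,5,0],"rot": [0,0,0]},
])

```text
clock: 10.32
position: [541.5, 98.5, 187.9]
ee_rot: [-0.481, 0.877, 0.0, 0.0]
contact_force: [0.0, -0.1, -3.8]
gripper_width: 11.4
grasp_force: 58.8
```

```bash
python3 c.py
```

```text
10.325 [541.47  98.48 187.93] tool y yaw 147.4610033628783 tilt [-0.  0. -1.] F [ 0.   -0.08 -3.77] T [-0.04  0.01 -0.02] w 11.359850232892397 58.784807324409485 [ 0.47  0.29 -0.24 -0.   -1.03 -1.04]
```

>>> arm_command([
  {"grip": 0,"linear": [0,1,0],"rot": [0,0,0]},
  {"grip": 0,"linear": [0,2,0],"rot": [0,0,0]},
  {"grip": 0,"linear": [0,3,0],"rot": [0,0,0]},
  {"grip": 0,"linear": [0,3,0],"rot": [0,0,0]},
])

```text
clock: 10.82
position: [538.9, 100.1, 187.9]
ee_rot: [-0.481, 0.877, 0.0, 0.0]
contact_force: [0.1, -0.8, -3.5]
gripper_width: 11.2
grasp_force: 58.8
```

>>> arm_command([
  {"grip": 0,"linear": [0,1,0],"rot": [0,0,0]},
  {"grip": 0,"linear": [0,2,0],"rot": [0,0,0]},
  {"grip": 0,"linear": [0,2,0],"rot": [0,0,0]},
])

```text
clock: 11.2
position: [537.3, 101.2, 187.9]
ee_rot: [-0.481, 0.877, 0.0, 0.0]
contact_force: [0.1, 0.5, -2.7]
gripper_width: 11.1
grasp_force: 58.8
```

>>> arm_command([
  {"grip": 0,"linear": [0,1,0],"rot": [0,0,0]},
  {"grip": 0,"linear": [0,2,0],"rot": [0,0,0]},
  {"grip": 0,"linear": [0,3,0],"rot": [0,0,0]},
  {"grip": 0,"linear": [0,3,0],"rot": [0,0,0]},
])

```text
clock: 11.7
position: [534.7, 102.8, 187.9]
ee_rot: [-0.481, 0.877, -0.0, -0.0]
contact_force: [-0.4, 0.4, -3.4]
gripper_width: 11.2
grasp_force: 58.8
```

>>> arm_command([
  {"grip": 0,"linear": [0,1,0],"rot": [0,0,0]},
  {"grip": 0,"linear": [0,2,0],"rot": [0,0,0]},
  {"grip": 0,"linear": [0,3,0],"rot": [0,0,0]},
  {"grip": 0,"linear": [0,3,0],"rot": [0,0,0]},
])

```text
clock: 12.2
position: [532.2, 104.4, 187.9]
ee_rot: [-0.481, 0.877, 0.0, 0.0]
contact_force: [-0.0, -0.6, -2.8]
gripper_width: 11.3
grasp_force: 58.8
```

```bash
python3 c.py
```

```text
12.2 [532.2  104.4  187.93] tool y yaw 147.4621889284779 tilt [ 0.  0. -1.] F [-0.04 -0.58 -2.81] T [-0.01 -0.   -0.  ] w 11.258921802375603 58.78629684448242 [ 0.49  0.28 -0.26 -0.   -1.03 -1.06]
```

>>> arm_command([
  {"grip": 0,"linear": [0,1,0],"rot": [0,0,0]},
  {"grip": 0,"linear": [0,2,0],"rot": [0,0,0]},
  {"grip": 0,"linear": [0,2,0],"rot": [0,0,0]},
])

```text
clock: 12.58
position: [530.5, 105.5, 187.9]
ee_rot: [-0.481, 0.877, 0.0, -0.0]
contact_force: [0.2, -0.3, -3.5]
gripper_width: 11.4
grasp_force: 58.8
```

>>> arm_command([
  {"grip": 0,"linear": [0,0.7,0],"rot": [0,0,0]},
  {"grip": 0,"linear": [0,1,0],"rot": [0,0,0]},
  {"grip": 0,"linear": [0,1,0],"rot": [0,0,0]},
])

```text
clock: 12.95
position: [530.1, 105.8, 188.0]
ee_rot: [-0.48, 0.877, -0.0, 0.0]
contact_force: [1.9, -1.2, -3.6]
gripper_width: 11.3
grasp_force: 58.6
```

>>> arm_command([
  {"grip": 0,"linear": [0,0.7,0],"rot": [0,0,0]},
  {"grip": 0,"linear": [0,1,0],"rot": [0,0,0]},
  {"grip": 0,"linear": [0,1,0],"rot": [0,0,0]},
])

```text
clock: 13.32
position: [529.7, 106.1, 188.0]
ee_rot: [-0.48, 0.877, -0.001, 0.001]
contact_force: [3.7, -4.0, -5.4]
gripper_width: 11.5
grasp_force: 58.5
```

>>> arm_command([
  {"grip": 0,"linear": [0,-0.5,1],"rot": [0,0,0]},
  {"grip": 0,"linear": [0,-0.5,2],"rot": [0,0,0]},
  {"grip": 0,"linear": [0,-0.5,3],"rot": [0,0,0]},
  {"grip": 0,"linear": [0,-0.5,4],"rot": [0,0,0]},
  {"grip": 0,"linear": [0,-0.5,4],"rot": [0,0,0]},
])

```text
clock: 13.95
position: [530.2, 106.6, 184.5]
ee_rot: [-0.481, 0.877, -0.0, 0.001]
contact_force: [4.3, -3.3, -1.1]
gripper_width: 11.7
grasp_force: 59.4
```

>>> arm_command([
  {"grip": 0,"linear": [0,0,1],"rot": [0,0,0]},
  {"grip": 0,"linear": [0,0,2],"rot": [0,0,0]},
  {"grip": 0,"linear": [0,0,3],"rot": [0,0,0]},
  {"grip": 0,"linear": [0,0,4],"rot": [0,0,0]},
  {"grip": 0,"linear": [0,0,4],"rot": [0,0,0]},
])

```text
clock: 14.58
position: [530.2, 106.6, 180.4]
ee_rot: [-0.481, 0.877, -0.0, 0.001]
contact_force: [5.2, -2.9, -0.8]
gripper_width: 11.1
grasp_force: 59.5
```

>>> arm_command([
  {"grip": 0,"linear": [0,0,1],"rot": [0,0,0]},
  {"grip": 0,"linear": [0,0,2],"rot": [0,0,0]},
  {"grip": 0,"linear": [0,0,3],"rot": [0,0,0]},
  {"grip": 0,"linear": [0,0,4],"rot": [0,0,0]},
  {"grip": 0,"linear": [0,0,5],"rot": [0,0,0]},
  {"grip": 0,"linear": [0,0,5],"rot": [0,0,0]},
])

```text
clock: 15.32
position: [530.2, 106.6, 175.4]
ee_rot: [-0.481, 0.877, -0.0, 0.001]
contact_force: [4.4, -3.1, -0.5]
gripper_width: 11.4
grasp_force: 59.5
```

>>> arm_command([
  {"grip": 0,"linear": [0,0,0.5],"rot": [0,0,0]},
  {"grip": 0,"linear": [0,0,1],"rot": [0,0,0]},
  {"grip": 0,"linear": [0,0,1.5],"rot": [0,0,0]},
  {"grip": 0,"linear": [0,0,1.5],"rot": [0,0,0]},
])

```text
clock: 15.82
position: [530.2, 106.6, 174.0]
ee_rot: [-0.481, 0.877, -0.0, 0.001]
contact_force: [3.5, -3.1, -0.3]
gripper_width: 11.5
grasp_force: 59.6
```

>>> arm_command([
  {"grip": 0,"linear": [0,0,0.5],"rot": [0,0,0]},
  {"grip": 0,"linear": [0,0,1],"rot": [0,0,0]},
  {"grip": 0,"linear": [0,0,1.5],"rot": [0,0,0]},
  {"grip": 0,"linear": [0,0,1.5],"rot": [0,0,0]},
])

```text
clock: 16.32
position: [530.3, 106.6, 172.6]
ee_rot: [-0.481, 0.877, -0.0, 0.001]
contact_force: [4.9, -2.4, 0.9]
gripper_width: 11.4
grasp_force: 59.8
```

>>> arm_command([
  {"grip": 0,"linear": [0,0,0.5],"rot": [0,0,0]},
  {"grip": 0,"linear": [0,0,1],"rot": [0,0,0]},
  {"grip": 0,"linear": [0,0,1],"rot": [0,0,0]},
])

```text
clock: 16.7
position: [530.4, 106.7, 172.4]
ee_rot: [-0.481, 0.877, -0.0, 0.001]
contact_force: [4.1, -1.3, 5.9]
gripper_width: 11.2
grasp_force: 60.6
```

>>> arm_command([
  {"grip": 0,"linear": [0,0,0.5],"rot": [0,0,0]},
  {"grip": 0,"linear": [0,0,1],"rot": [0,0,0]},
  {"grip": 0,"linear": [0,0,1],"rot": [0,0,0]},
])

```text
clock: 17.08
position: [530.5, 106.7, 172.3]
ee_rot: [-0.481, 0.877, -0.001, 0.002]
contact_force: [3.0, -2.4, 9.9]
gripper_width: 11.2
grasp_force: 61.2
```

```bash
python3 c.py; python3 - <<'E'
from h import *
s=imaging.get_image("scene")
save(s,"pics/m2.png",[350,130,450,230],6)
E
```

```text
17.075 [530.47 106.69 172.28] tool y yaw 147.50573316891305 tilt [ 0.  0. -1.] F [ 2.98 -2.38  9.86] T [-0.6  -0.63 -0.49] w 11.233823669271336 61.164422035217285 [ 0.5   0.29 -0.29  0.   -0.99 -1.07]
```

View pics/m2.png

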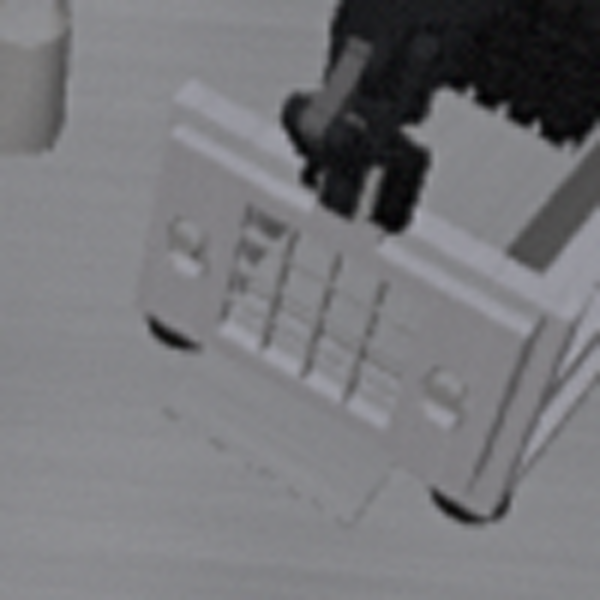

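>>> arm_command([
  {"grip": 0,"linear": [0,-0.5,-0.7],"rot": [0,0,0]},
  {"grip": 0,"linear": [0,-1,-1.5],"rot": [0,0,0]},
  {"grip": 0.12,"linear": [0,-1,-1.5],"rot": [0,0,0]},
  {"grip": 0.18,"linear": [0,-1,-1.5],"rot": [0,0,0]},
  {"grip": 0.25,"linear": [0,-1,-1.5],"rot": [0,0,0]},
  {"grip": 0.4,"linear": [0,-1,-1.5],"rot": [0,0,0]},
  {"grip": 0.6,"linear": [0,-1,-1.5],"rot": [0,0,0]},
  {"grip": 0.6,"linear": [0,-1,-1.5],"rot": [0,0,0]},
])

```text
clock: 18.12
position: [530.0, 105.6, 171.3]
ee_rot: [-0.481, 0.877, 0.0, -0.0]
contact_force: [-0.3, 0.8, -0.9]
gripper_width: 50.9
grasp_force: 0.0
```

>>> arm_command([
  {"grip": 0.6,"linear": [0,0,-20],"rot": [0,0,0]},
  {"grip": 0.6,"linear": [0,0,-60],"rot": [0,0,0]},
  {"grip": 0.6,"linear": [0,0,-110],"rot": [0,0,0]},
  {"grip": 0.6,"linear": [0,-40,-150],"rot": [0,0,0]},
  {"grip": 0.6,"linear": [0,-90,-150],"rot": [0,0,0]},
  {"grip": 0.6,"linear": [0,-90,-150],"rot": [0,0,0]},
  {"grip": 0.6,"linear": [0,-90,-150],"rot": [0,0,0]},
])

```text
clock: 19.0
position: [605.7, 57.1, 320.7]
ee_rot: [-0.48, 0.877, 0.0, -0.001]
contact_force: [0.6, -0.7, 0.5]
gripper_width: 51.3
grasp_force: 0.0
```

```bash
python3 c.py; python3 - <<'E'
from h import *
s=imaging.get_image("scene")
save(s,"pics/m3.png",[150,90,470,310],2.5)
E
```

```text
19.0 [605.69  57.08 320.71] tool y yaw 147.42411784445193 tilt [-0. -0. -1.] F [ 0.61 -0.67  0.52] T [-0.01 -0.03  0.04] w 51.28295587086256 0.0 [ 0.36  0.31  0.12 -0.   -1.38 -0.93]
```

View pics/m3.png

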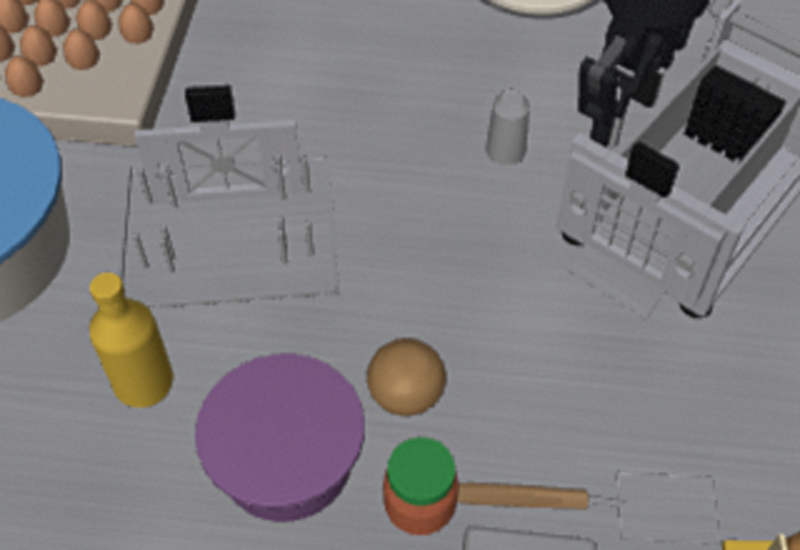

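The grid plate hangs flush on both studs (heads at about crop (577,203) and (684,262)). The wedger is still in the rack and nothing else has moved.

```bash
python3 -c "
from bench import job
print(job.job_done())"
```

```text
the job is handed in; nothing more can be done
None
```

The square grid plate is hanging on both studs, flat against the cutter's mouth and released; the star wedge plate is still in the rack, nothing else on the counter has visibly moved, and the job was handed in at about 19 s of the 64 s allowed.

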